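Clear the jammed nut feed

TASK

A stray ball bearing is stuck in the mouth of the nut feed tray and blocks the narrow lane. First nudge the bearing back into the wide part of the tray, sliding it on the floor without lifting it, until at least 20 mm is clear between it and the mouth. Then put the hex nut waiting in the tray flat and completely inside the lane, and leave the bearing in the wide part and the bolt standing undisturbed in its place.

Things in the scene. Friction and masses are not known exactly. Their poses are not given: they have to be found in the camera images.
- feed_tray: Fixed open-topped feed tray: dark rubber floor 4 mm thick, aluminium walls 6 mm thick, tops 24 mm above the bench. Origin on the bench under the middle of the mouth, +x down the lane, z up. Wide part inside: x -178 to about -30 mm, y -85 to +33 mm (lopsided: straight on its +y side), narrowed by a long shoulder on the -y side and a short one on the +y side to the mouth at x = 0, 48 mm wide.
- lane (a point): Middle of the lane's floor, 40 mm past the mouth, axes as the tray's. The lane is straight, 48 mm wide and 82 mm long inside, and closed by an end wall; its floor is 4 mm above the bench.
- stray_bearing: Ball bearing, a bright steel ring 52 mm across and 15 mm thick, lying flat on the tray floor in the mouth, about 10 to 16 mm (centre) before x = 0 of the tray, too wide for the lane. It slides freely away from the lane; about 0.13 kg. Origin at the centre of its underside, z its axis.
- nut: Bright hexagon nut, 24 mm across the flats (its own x), 27 mm across the corners (its own y), 13 mm high, lying flat on the tray floor in the wide part, either in the side pocket (about x -88, y -48 mm of the tray) or at the back behind the bearing (about x -133, y -3 mm). 0.035 kg. Origin at the centre of its underside, z up.
- bolt: Bright short bolt, 37 mm tall, flange 20 mm across, standing on its head on the tray floor in the other of those two places, not to be disturbed. Origin at the centre of its underside, z up.
Things that resemble listed ones, but are neither listed nor needed, are in the scene too. What is shaped like the stray_bearing but brown or green is not meant.

How it is judged:
By the outcome, as a careful person would: the job done as asked, in the order asked, and still so for the second after the job is handed in, with the robot touching nothing.
It also fails if it takes over 48 s, if anything falls off the work surface, if the arm or the gripper's body presses on something with over 40 N, if the wrist force passes 120 N, or if a joint passes its speed limit or range.

ROBOT

A 6-joint arm with a two-finger parallel gripper is mounted at the origin on a cart in front of the work surface, level with it; the furniture and walls round the work are solid. World frame = base frame: x ahead of the robot, y to its left, z up, the work surface at z = 0. Lengths are in mm, angles in rad, forces in N, time in s.
With the tool pointing down it reaches from about 350 to 775 mm from the base axis. Payload 7.3 kg.
Tool frame: the origin (TCP) lies on the front face of the gripper's body, between the roots of the fingers; the fingertips stand 66 mm ahead of it and the grasp point (between the pads) lies 47 mm ahead of it (bot.tip_extent is the distance from the TCP to the fingertips, in mm); z points along the fingers, y is the line along which they close (so a half turn about z gives the same grasp; the last joint's range is limited). The gripper opens to 92 mm and grips with 3 to 60 N. Pads are 19 mm wide; open, the fingers measure 130 mm over their backs; the gripper's body (75 mm by 190 mm) begins 47 mm behind the grasp point.
Start: joints at [1.068, 0.342, 1.524, -0, 1.275, -0.146], TCP at [183.354, 491.955, 292.241] pointing down, gripper open.
Joint ranges: [-2.53, 2.53], [-0.77, 2.02], [0.04, 2.7], [-1, 4.14], [0.28, 2.66], [-3.11, 3.11]. Speed limits (rad/s): [2.57, 2.57, 3.14, 3.14, 3.14, 3.14].

INTERFACE

Orientations are given as [roll, pitch, yaw] about the fixed x, y, z axes, in that order (R = Rz(yaw) Ry(pitch) Rx(roll)).
In Python, from plant import readout, viewer, order, bot gives the robot as it stands.
- The arm moves only by the shell command python3 -m creep 'ROWS'. ROWS is text: rows parted by semicolons, each of 7 numbers parted by spaces: the shift along the world's x, y, z in m, then the turn, a rotation vector about the world's x, y, z in rad, then the opening in per cent of the stroke, from 0 (shut) to 100 (fully open). A call has 1 to 8 rows; each row shifts and turns the commanded pose from where the row before left it; what a row does not reach is not made up. A row lasts 1/12 s, in which the tool goes at most 41.7 mm and 7.16 degrees, less where a joint would pass 70% of its speed; a pose out of reach is approached as far as the arm can. A call is refused whole if a number of a shift passes 0.0417 or a number of a turn 0.125, either way. A call with a gripper value outside its range is refused whole. The fingers move at their own pace and stop on an object; the grip force is fixed at half the most. Time passes only in rows, so rows that do not move let the fingers close. It gives the time, the measured TCP pose, the force, the opening and the grip force at its end, in the units of the state.
- readout.get_obs(): the state, without advancing time (a new reading comes with each control period).
- viewer.capture(name): name is "scene" or "top" or "wrist"; returns the picture (400x640x3 uint8, red, green, blue); there is no depth.
- viewer.camera_info(name): a dict with "fx", "fy", "cx", "cy" (pixels), "origin" and "rotation" of the camera in the world. Camera axes: x right, y up, looking along -z (the intrinsics and any distortion apply to the point x, -y, -z); pixel columns grow to the right and rows downward; lengths in mm; the calibration is good to about 2 mm. The wrist camera is an equidistant fisheye: a pixel r from the principal point sees the ray r / f radians off the axis. A picture is of the moment at which its call begins: read the wrist's pose just before it. camera_info takes no time and is no camera call; for the wrist camera it gives the pose at the moment of the call.
- order.close_job(): hands the job in; it is judged then, once.
The state is a dict: "time": time; "joint_positions": joint angles; "dq": joint speeds; "tau": joint torques, N m; "tool_pos": TCP position; "tcp_rot": TCP orientation; "contact_force": force on the tool from outside, world axes, zero at the start; "moment": the same for the moment, N m; "grip_width": finger opening in mm; "finger_force": force on a finger pad.
Only numpy, scipy, OpenCV 4.12 (cv2) and the standard library are available. Lean on these libraries where they do the work, as an engineer would, in place of code of your own. Each camera call takes 0.05 s, during which the arm holds its last target. There are 200 camera calls.

## Working session

There is one attempt and no reset: what is moved stays moved. The work goes in short steps, Python scripts to look and compute and a shell command to move; the robot and the scene stay as the last step left them, time stands still between calls to the robot, and variables do not carry over. Pictures are saved under pics/ and viewed, at most 13 in all, crops included, and the job is handed in when it is done.

```bash
mkdir -p pics; python3 - <<'E'
from plant import readout, viewer, order, bot
import cv2
o=readout.get_obs();print(o)
for n in("top","scene"):
    im=viewer.capture(n);cv2.imwrite(f"pics/{n}0.png",im[:,:,::-1]);print(viewer.camera_info(n))
E
```

```text
{'time': 0.0, 'joint_positions': array([ 1.06801333e+00,  3.42714819e-01,  1.52502314e+00,  2.02366745e-05,
        1.27540592e+00, -1.45999428e-01]), 'dq': array([ 0.00011794, -0.00071033,  0.0010178 , -0.00029921, -0.00026198,
        0.00021996]), 'tau': array([ 8.20058231e-04, -4.31232941e+01, -2.44225770e+01,  7.20080500e-02,
        5.57054719e-02, -9.75251965e-05]), 'tool_pos': array([183.18514902, 491.67185627, 291.54685582]), 'tcp_rot': array([-3.14006074e+00, -2.44819706e-04,  2.78480299e+00]), 'contact_force': array([ 0.29107242,  0.80613142, -0.04648504]), 'moment': array([ 0.04586034,  0.0445552 , -0.03534184]), 'finger_force': 0.0, 'grip_width': 91.72116129579699}
{'fx': 371.7957441372963, 'fy': 371.7957441372963, 'cx': 322.3368138461883, 'cy': 200.1582127050894, 'origin': array([347.39207681, -70.61256471, 906.12204126]), 'rotation': array([ 0.11221008,  0.01566835, -1.57322349])}
{'fx': 514.9333471819242, 'fy': 514.9333471819242, 'cx': 315.82648288275186, 'cy': 203.52437652602697, 'origin': array([  62.10763584, -558.40869934,  644.15310257]), 'rotation': array([ 0.81010797, -0.01182468, -0.64502938])}
```

View pics/top0.png

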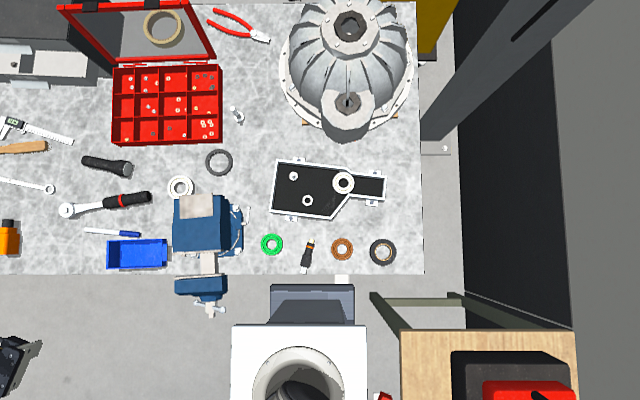

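The tray is at about (330,190) px with its lane pointing right. The bearing is at (343,183), and two small parts sit at (293,176) and (307,200).

```bash
cat > h.py <<'E'
import numpy as np,cv2
from scipy.spatial.transform import Rotation as R
from plant import viewer,readout
def ray(ci,u,v,fish=False):
    x=(u-ci['cx'])/ci['fx'];y=(v-ci['cy'])/ci['fy']
    if fish:
        r=np.hypot(x,y);s=np.sin(r)/max(r,1e-9);d=np.array([x*s,-y*s,-np.cos(r)])
    else: d=np.array([x,-y,-1.])
    return R.from_euler('xyz',ci['rotation']).apply(d)
def onz(ci,u,v,z,fish=False):
    d=ray(ci,u,v,fish);o=np.array(ci['origin']);return o+d*(z-o[2])/d[2]
def pix(ci,p,fish=False):
    q=R.from_euler('xyz',ci['rotation']).inv().apply(np.array(p)-ci['origin']);x,y,z=q[0],-q[1],-q[2]
    if fish:
        r=np.hypot(x,y);k=np.arctan2(r,z)/max(r,1e-9)
    else:k=1/z
    return ci['cx']+ci['fx']*x*k,ci['cy']+ci['fy']*y*k
E
python3 - <<'E'
from h import *
t=cv2.imread('pics/top0.png')[145:230,260:400];t=cv2.resize(t,None,fx=5,fy=5,interpolation=cv2.INTER_CUBIC)
cv2.imwrite('pics/topc.png',t)
ci=viewer.camera_info('top');cs=viewer.camera_info('scene')
for n,u,v,z in(("bearing",343,183,19),("back",293,176,20),("pocket",307,200,20)):
    p=onz(ci,u,v,z);print(n,p,pix(cs,p))
E
```

```text
bearing [ 488.83793659 -106.89816728   19.        ] (np.float64(352.2394744508242), np.float64(219.80641572144324))
back [506.40620949  13.87491235  20.        ] (np.float64(317.7569070575506), np.float64(178.04615339350238))
pocket [447.82554591 -20.15179349  20.        ] (np.float64(302.9369625237536), np.float64(201.00180384782962))
```

View pics/topc.png

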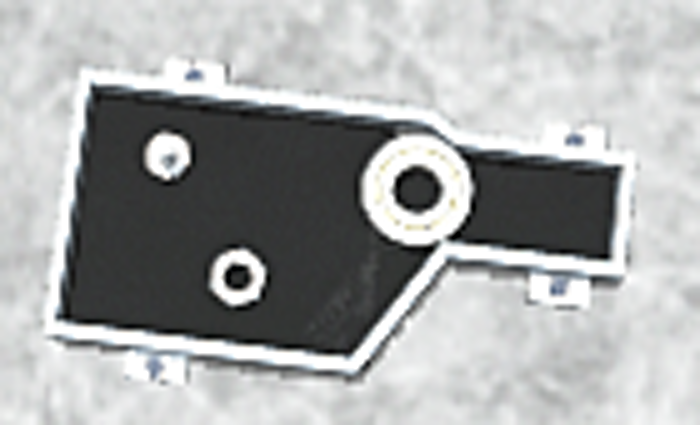

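View pics/scene0.png

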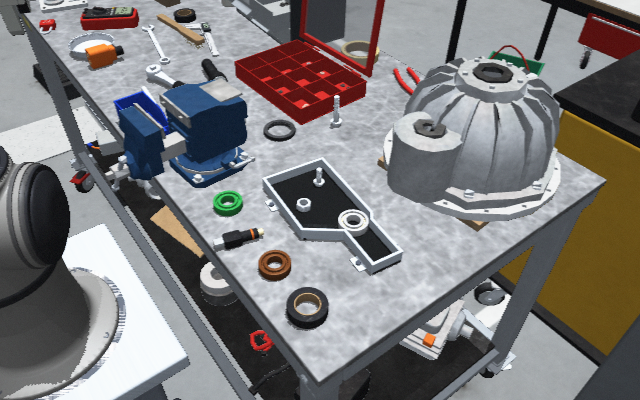

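Scene view: the hex nut is in the side pocket (302,203) and the bolt stands at the back (318,178). The bearing is in the mouth (352,220). Next I fit the tray pose from its wall corners.

```bash
python3 - <<'E'
from h import *
ci=viewer.camera_info('top');o=readout.get_obs()
c=lambda u,v:(260+(u+.5)/5-.5,145+(v+.5)/5-.5)
A=[(88,71,-184,39),(48,335,-184,-91),(633,154,88,30),(623,276,88,-30)]
W=np.array([onz(ci,*c(u,v),24)[:2] for u,v,_,_ in A]);T=np.array([[a,b] for *_,a,b in A],float)
mw,mt=W.mean(0),T.mean(0);X=W-mw;Y=T-mt
th=np.arctan2((Y[:,0]*X[:,1]-Y[:,1]*X[:,0]).sum(),(Y*X).sum())
Rm=np.array([[np.cos(th),-np.sin(th)],[np.sin(th),np.cos(th)]]);t=mw-Rm@mt
print('yaw',th,'org',t,'res',W-(T@Rm.T+t))
for n,u,v,z in(("bear",416,189,19),("bolt",168,158,30),("nut",237,277,17)):
    w=onz(ci,*c(u,v),z)[:2];print(n,w,(w-t)@Rm)
for x in((36,0),(-88,-48),(40,0)):print(x,Rm@x+t)
# tool y axis
e=R.from_euler('xyz',o['tcp_rot']).as_matrix();print('tool y',e[:,1],np.arctan2(e[1,1],e[0,1]),o['joint_positions'])
E
```

```text
yaw -1.6949569560306381 org [ 487.23085386 -122.47809978] res [[-0.57951996 -3.17640034]
 [ 0.18976819 -1.59323147]
 [-0.12535219  3.08762053]
 [ 0.51510397  1.68201127]]
bear [ 490.30443715 -106.42872932] [-16.30646016   1.06233873]
bolt [504.12421113  12.43929418] [-1.35970900e+02  5.48895645e-02]
nut [448.16556726 -19.98095662] [-96.8701986  -51.45799835]
(36, 0) [ 482.77254661 -158.20097055]
(-88, -48) [450.49844386 -29.21111711]
(40, 0) [ 482.27717914 -162.17017842]
tool y [ 0.34924884  0.93702904 -0.00134928] 1.2140266477637567 [ 1.06800410e+00  3.42671280e-01  1.52489766e+00 -1.93826768e-05
  1.27538477e+00 -1.46016768e-01]
```

```bash
python3 -m creep '0.02 -0.033 0 0 0 0.02 50;0.02 -0.033 0 0 0 0.02 0;0.02 -0.033 0 0 0 0.02 0;0.02 -0.033 0 0 0 0.02 0;0.02 -0.033 0 0 0 0.02 0;0.02 -0.033 0 0 0 0.02 0;0.02 -0.033 0 0 0 0.02 0;0.02 -0.033 0 0 0 0.02 0'
python3 -m creep '0.02 -0.033 0 0 0 0.02 0;0.02 -0.033 0 0 0 0.02 0;0.02 -0.033 0 0 0 0.02 0;0.02 -0.033 0 0 0 0.01 0;0.02 -0.035 -0.01 0 0 0 0;0.02 -0.035 -0.01 0 0 0 0;0.01 -0.04 -0.01 0 0 0 0;0.005 -0.04 -0.01 0 0 0 0'
python3 -m creep '0 -0.03 -0.01 0 0 0 0;0 -0.03 -0.01 0 0 0 0;0 0 0 0 0 0 0;0 0 0 0 0 0 0'
python3 - <<'E'
from h import *
ci=viewer.camera_info('wrist');o=readout.get_obs();im=viewer.capture('wrist');cv2.imwrite('pics/w1.png',im[:,:,::-1])
print(o['tool_pos'],o['tcp_rot'],o['grip_width'],o['time'],ci)
e=R.from_euler('xyz',o['tcp_rot']).as_matrix();print(np.arctan2(e[1,1],e[0,1]))
E
```

```text
time: 0.77
tool_pos: [343.7, 226.2, 292.1]
tcp_rot: [3.142, -0.0, 2.946]
contact_force: [1.1, -0.7, -0.7]
grip_width: 43.2
finger_force: 0.0
time: 1.43
tool_pos: [479.0, -55.3, 251.6]
tcp_rot: [3.141, 0.0, 3.015]
contact_force: [0.8, 0.2, 0.1]
grip_width: 0.6
finger_force: 0.0
time: 1.77
tool_pos: [477.7, -114.4, 231.5]
tcp_rot: [3.141, -0.002, 3.012]
contact_force: [-0.0, -0.2, 0.6]
grip_width: 0.4
finger_force: 0.0
[ 477.66869387 -114.44869007  231.48929573] [ 3.14075753e+00 -2.15210549e-03  3.01157986e+00] 0.44288302866046614 1.7667 {'fx': 309.70691628693146, 'fy': 309.70691628693146, 'cx': 319.524100412514, 'cy': 195.7253662837912, 'origin': array([ 395.92852286, -103.0907927 ,  323.19608452]), 'rotation': array([-3.06745996e-01, -2.72578860e-04,  1.44113840e+00])}
1.4407817324260614
```

View pics/w1.png

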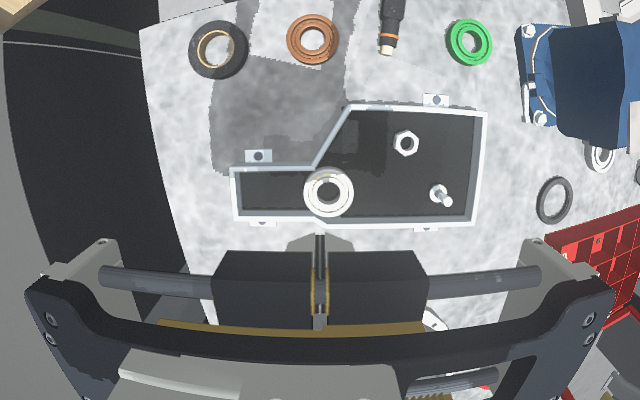

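Wrist view: the whole tray is visible. Bearing (328,192), nut (406,143), bolt (440,194). I'll enlarge it for precise corners.

```bash
python3 - <<'E'
from h import *
t=cv2.imread('pics/w1.png')[95:235,225:495];cv2.imwrite('pics/w1c.png',cv2.resize(t,None,fx=2.9,fy=2.9,interpolation=cv2.INTER_CUBIC))
E
```

```text
(no output)
```

View pics/w1c.png

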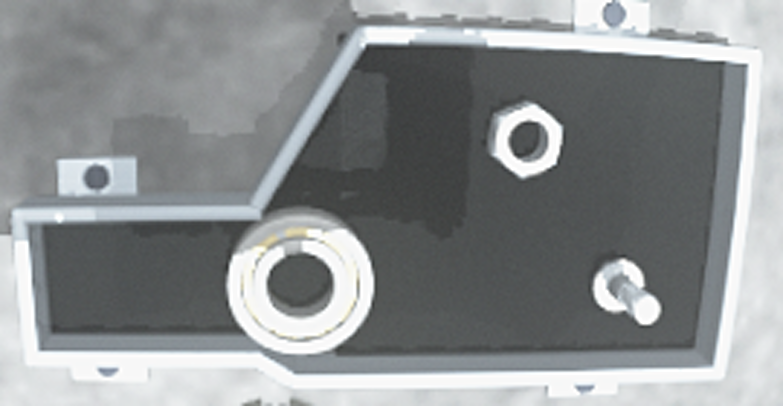

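```bash
cat >> h.py <<'E'
CI={'fx': 309.70691628693146, 'fy': 309.70691628693146, 'cx': 319.524100412514, 'cy': 195.7253662837912, 'origin': np.array([ 395.92852286, -103.0907927 ,  323.19608452]), 'rotation': np.array([-3.06745996e-01, -2.72578860e-04,  1.44113840e+00])}
cc=lambda u,v:(225+(u+.5)/2.9-.5,95+(v+.5)/2.9-.5)
A=[(13,210,88,-30),(25,362,88,30),(762,48,-184,-91),(723,382,-184,39)]
W=np.array([onz(CI,*cc(u,v),24,True)[:2] for u,v,_,_ in A]);T=np.array([[a,b] for *_,a,b in A],float)
mw,mt=W.mean(0),T.mean(0);X=W-mw;Y=T-mt
th=np.arctan2((Y[:,0]*X[:,1]-Y[:,1]*X[:,0]).sum(),(Y*X).sum())
Rm=np.array([[np.cos(th),-np.sin(th)],[np.sin(th),np.cos(th)]]);t=mw-Rm@mt
E
python3 - <<'E'
from h import *
print('yaw',th,'org',t,'res',W-(T@Rm.T+t))
for n,u,v,z in(("bear",302,287,19),("boltbase",621,287,7),("nut",528,139,17),("v1",526,101,17),("v2",527,178,17),('fl',491,138,17),('fr',562,138,17),("mouth-y",260,216,24)):
    w=onz(CI,*cc(u,v),z,True)[:2];print(n,w,(w-t)@Rm)
for x in((40,0),(-50,0),(-88,-48)):print(x,Rm@x+t)
E
```

```text
yaw -1.6983860918088223 org [ 487.26427442 -120.20449915] res [[ 1.47910984  1.35920487]
 [-1.39934634  1.17522291]
 [-0.32848968 -1.36231927]
 [ 0.24872619 -1.1721085 ]]
bear [ 490.4851824  -105.70520519] [-14.7912767    1.34978042]
boltbase [510.17001802  17.41690383] [-139.41735767    5.20807332]
nut [447.30450471 -20.07918693] [-94.22680403 -52.37528754]
v1 [433.80079163 -19.74681407] [-92.83821046 -65.81152758]
v2 [461.23566839 -21.44054615] [-94.64916587 -38.38413923]
fl [445.5996331 -33.5275541] [-80.67081796 -52.35507873]
fr [448.16097805  -7.38841671] [-106.92339782  -53.14059881]
mouth-y [ 461.91365017 -116.79519475] [ -0.15588017 -25.57837383]
(40, 0) [ 482.17451957 -159.87935763]
(-50, 0) [493.62646798 -70.61092605]
(-88, -48) [450.85190491 -26.81210467]
```

```bash
python3 -m creep '0.002 -0.024 -0.02 0 0 0 0;0.002 -0.024 -0.02 0 0 0 0;0 0 -0.03 0 0 0 0;0 0 -0.03 0 0 0 0;0 0 -0.03 0 0 0 0;0 0 -0.016 0 0 0 0;0 0 -0.01 0 0 0 0;0 0 0 0 0 0 0'
python3 - <<'E'
from h import *
o=readout.get_obs();p=o['tool_pos'];print(p,(p[:2]-t)@Rm,o['contact_force'])
im=viewer.capture('wrist');cv2.imwrite('pics/w2.png',im[:,:,::-1])
E
```

```text
time: 2.48
tool_pos: [481.7, -159.8, 75.1]
tcp_rot: [3.14, -0.003, 3.016]
contact_force: [0.5, 0.4, 0.8]
grip_width: 0.0
finger_force: 0.0
[ 481.69946487 -159.81067949   75.083375  ] [39.99232791 -0.47993208] [0.45009486 0.41613934 0.84882012]
```

View pics/w2.png

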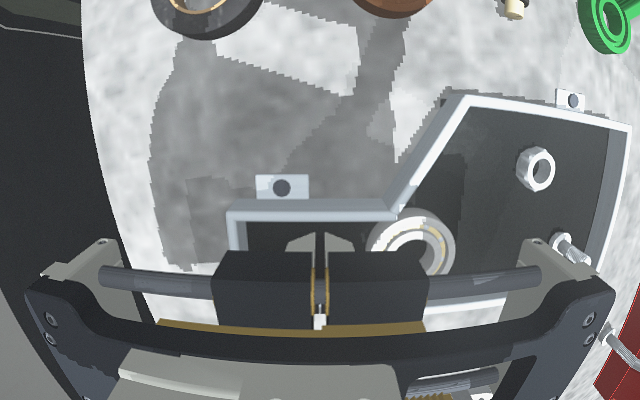

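Fingers are inside the lane behind the bearing at (412,245) px and touch nothing. I push it back along tray −x.

```bash
python3 -m creep '0.0025 0.006 0 0 0 0 0;0.001 0.006 0 0 0 0 0;0.001 0.006 0 0 0 0 0;0.001 0.006 0 0 0 0 0;0.001 0.006 0 0 0 0 0;0.001 0.006 0 0 0 0 0;0.0005 0.005 0 0 0 0 0;0.0005 0.004 0 0 0 0 0'
python3 -m creep '0.0005 0.004 0 0 0 0 0;0 0.003 0 0 0 0 0;0 0 0 0 0 0 0;0 -0.006 0 0 0 0 0;0 -0.008 0 0 0 0 0;0 0 0.03 0 0 0 0;0 0 0.04 0 0 0 0;0 0 0.03 0 0 0 0'
python3 - <<'E'
from h import *
o=readout.get_obs();p=o['tool_pos'];print(p,(p[:2]-t)@Rm,o['contact_force'])
im=viewer.capture('wrist');cv2.imwrite('pics/w3.png',im[:,:,::-1]);ci=viewer.camera_info('wrist');print(ci)
E
```

```text
time: 3.2
tool_pos: [491.4, -116.2, 77.2]
tcp_rot: [-3.141, 0.002, 3.015]
contact_force: [0.1, -4.0, 6.5]
grip_width: 0.3
finger_force: 3.7
time: 3.87
tool_pos: [491.0, -123.8, 177.8]
tcp_rot: [3.141, -0.001, 3.014]
contact_force: [0.4, -0.5, 0.9]
grip_width: 0.2
finger_force: 0.0
[ 490.97568388 -123.83758411  177.83755893] [3.13129919 4.14352892] [ 0.38924697 -0.45219191  0.91012306]
{'fx': 309.70691628693146, 'fy': 309.70691628693146, 'cx': 319.524100412514, 'cy': 195.7253662837912, 'origin': array([ 410.75180896, -113.16478076,  274.17938618]), 'rotation': array([-0.31765824,  0.00273509,  1.44395678])}
```

View pics/w3.png

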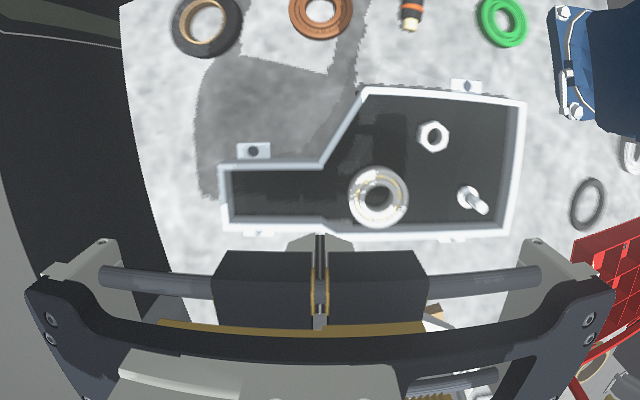

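Bearing now at (379,196), inside the wide part; nut (433,136); bolt (473,200) still standing. I'll measure these.

```bash
python3 - <<'E'
from h import *
ci={'fx': 309.70691628693146, 'fy': 309.70691628693146, 'cx': 319.524100412514, 'cy': 195.7253662837912, 'origin': np.array([ 410.75180896, -113.16478076,  274.17938618]), 'rotation': np.array([-0.31765824,  0.00273509,  1.44395678])}
im=cv2.imread('pics/w3.png')
g=(cv2.cvtColor(im,cv2.COLOR_BGR2GRAY)>110).astype(np.uint8)
n,l,s,c=cv2.connectedComponentsWithStats(g)
for u,v,z in((379,196,19),(433,136,17),(473,200,20)):
    k=[i for i in range(1,n) if np.hypot(*(c[i]-[u,v]))<12 and s[i,4]>100]
    for i in k:
        q,_=cv2.findContours((l==i).astype(np.uint8),0,1);q=max(q,key=cv2.contourArea)
        (a,b),r=cv2.minEnclosingCircle(q);m=cv2.moments(cv2.convexHull(q));cen=(m['m10']/m['m00'],m['m01']/m['m00'])
        w=onz(ci,*cen,z,True)[:2];P=np.array([(onz(ci,*x[0],z,True)[:2]-t)@Rm for x in q])
        print(cen,r,w,(w-t)@Rm,P.min(0),P.max(0))
        if z==17:
            rect=cv2.minAreaRect(P.astype(np.float32));print(rect)
for nm,u,v in(("lane end",219,168),("lane end+",223,228),("mouth",320,166)):
    w=onz(ci,u,v,24,True)[:2];print(nm,(w-t)@Rm)
E
```

```text
(433.0273679709215, 136.0245884113748) 17.10272979736328 [452.78761844 -19.87088881] [-95.13110161 -46.96324816] [-110.33345912  -61.08858125] [-80.2274738  -32.73883914]
((-95.47396087646484, -47.06538391113281), (26.270355224609375, 31.89806365966797), 53.22263717651367)
(471.80368451352905, 199.99280368451352) 18.309932708740234 [515.83490749  17.69502829] [-140.41404385   10.79152588] [-161.30387679   -2.95191962] [-123.28934868   25.32234918]
lane end [ 89.70111128 -19.44364225]
lane end+ [91.74395889 36.72920599]
mouth [  3.00174062 -20.39989151]
```

```bash
python3 -m creep '-0.011 0.026 0 0 0 0 40;-0.011 0.026 0 0 0 0 44;-0.011 0.026 0 0 0 0 44;-0.011 0.026 0 0 0 0 44;0 0 0 0 0 0 44;0 0 0 0 0 0 44;0 0 0 0 0 0 44;0 0 0 0 0 0 44'
python3 - <<'E'
from h import *
ci=viewer.camera_info('wrist');o=readout.get_obs();im=viewer.capture('wrist')[:,:,::-1].copy();cv2.imwrite('pics/w4.png',im)
p=o['tool_pos'];print(p,(p[:2]-t)@Rm,o['grip_width']);print(ci)
cv2.imwrite('pics/w4c.png',cv2.resize(im[60:360,140:540],None,fx=2,fy=2,interpolation=cv2.INTER_CUBIC))
E
```

```text
time: 4.58
tool_pos: [447.7, -20.2, 176.3]
tcp_rot: [-3.141, 0.0, 3.014]
contact_force: [-0.0, -1.0, -0.3]
grip_width: 40.1
finger_force: 0.0
[447.74648524 -20.22294826 176.31670793] [-94.14045058 -51.91860692] 40.06466200765914
{'fx': 309.70691628693146, 'fy': 309.70691628693146, 'cx': 319.524100412514, 'cy': 195.7253662837912, 'origin': array([365.74896944,  -8.92631626, 267.81592815]), 'rotation': array([-3.09304875e-01,  6.30169465e-04,  1.44346829e+00])}
```

View pics/w4c.png

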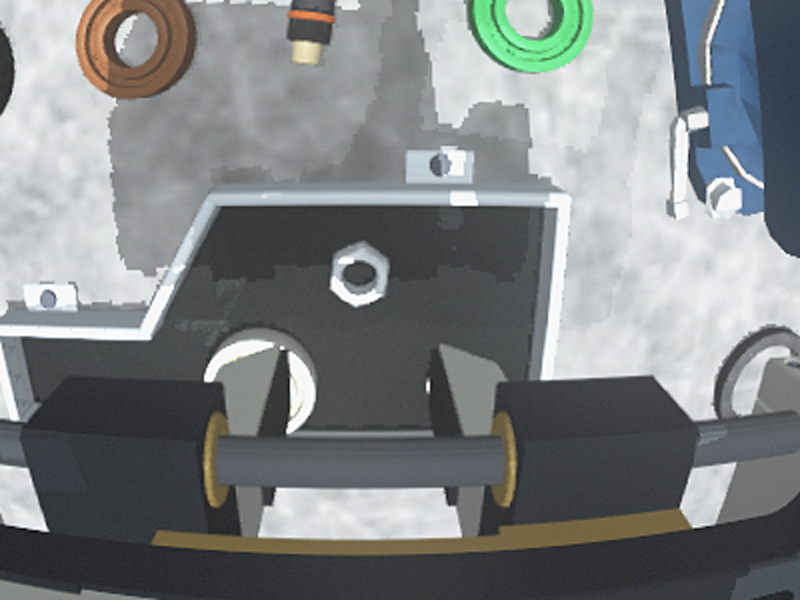

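Enlarged wrist view: nut at (359,273), corners toward the walls and flats facing the fingers. The bearing is at about (260,383), partly behind a finger.

```bash
python3 - <<'E'
from h import *
ci=dict(CI);ci['origin']=np.array([365.74896944,-8.92631626,267.81592815]);ci['rotation']=np.array([-3.09304875e-01,6.30169465e-04,1.44346829])
for n,u,v,z in(("nut",359,270,17),("nl",330,270,17),("nr",389,270,17),("v1",363,242,17),("v2",358,306,4),("bl",205,383,19),("br",316,383,19),("bbot",260,438,19),("corner",572,190,24),("sh",212,190,24)):
    w=onz(ci,140+(u+.5)/2-.5,60+(v+.5)/2-.5,z,True)[:2];print(n,w,(w-t)@Rm)
E
```

```text
nut [444.33894726 -19.38150661] [-94.54146422 -55.40551489]
nl [442.77559758 -31.6073491 ] [-82.21607329 -55.40049329]
nr [445.9547239   -6.73512785] [-107.29064408  -55.41204635]
v1 [432.34802133 -16.15376973] [-96.21719248 -67.70968185]
v2 [465.41495997 -22.56433308] [-94.06630292 -34.09582419]
bl [489.06242394 -97.00592928] [-23.23880292  -1.16834265]
br [494.51513353 -45.47140643] [-75.04824932  -2.3174078 ]
bbot [521.28384008 -77.0111884 ] [-47.17099351  28.24695226]
corner [418.80796788  72.897062  ] [-182.82128233  -92.47084704]
sh [400.74752251 -73.98891477] [-34.83119281 -91.69414707]
```

Clearance is 23 mm, which is too tight for my measuring error. I'll push it about 12 mm further before taking the nut.

```bash
python3 -m creep '0.01 -0.026 0 0 0 0 0;0.01 -0.026 0 0 0 0 0;0.01 -0.026 0 0 0 0 0;0.01 -0.027 0 0 0 0 0;0 0 -0.03 0 0 0 0;0 0 -0.04 0 0 0 0;0 0 -0.03 0 0 0 0;0 0 0 0 0 0 0'
python3 -m creep '0.0005 0.005 0 0 0 0 0;0.0005 0.005 0 0 0 0 0;0.0005 0.005 0 0 0 0 0;0.0005 0.005 0 0 0 0 0;0.0005 0.004 0 0 0 0 0;0.0005 0.003 0 0 0 0 0;0.0005 0.003 0 0 0 0 0;0 0 0 0 0 0 0'
python3 - <<'E'
from h import *
p=readout.get_obs()['tool_pos'];print(p,(p[:2]-t)@Rm)
E
```

```text
time: 5.3
tool_pos: [485.3, -124.8, 71.9]
tcp_rot: [3.14, -0.007, 3.013]
contact_force: [-0.6, -0.3, 0.4]
grip_width: 0.4
finger_force: 0.0
time: 5.97
tool_pos: [491.6, -94.2, 77.7]
tcp_rot: [-3.141, 0.003, 3.016]
contact_force: [-0.2, -2.9, 6.4]
grip_width: 0.3
finger_force: 3.0
[491.5855168  -94.23669939  77.65253815] [-26.30657112   0.98187362]
```

```bash
python3 -m creep '0 -0.008 0 0 0 0 0;0 -0.002 0.02 0 0 0 0;0 0 0.04 0 0 0 0;-0.011 0.02 0.03 0 0 0 40;-0.011 0.022 0.01 0 0 0 44;-0.012 0.021 0 0 0 0 44;-0.012 0.021 0 0 0 0 44;0 0 0 0 0 0 44'
python3 -m creep '0 0 0 0 0 0 44;0 0 -0.02 0 0 0 44;0 0 0 0 0 0 44'
python3 - <<'E'
from h import *
ci=viewer.camera_info('wrist');o=readout.get_obs();im=viewer.capture('wrist')[:,:,::-1].copy()
p=o['tool_pos'];print(p,(p[:2]-t)@Rm,o['grip_width']);print(ci)
cv2.imwrite('pics/w5c.png',cv2.resize(im[60:360,140:540],None,fx=2,fy=2,interpolation=cv2.INTER_CUBIC))
E
```

```text
time: 6.63
tool_pos: [442.1, -17.6, 176.6]
tcp_rot: [3.14, -0.003, 3.017]
contact_force: [-0.7, 0.2, -0.7]
grip_width: 29.2
finger_force: 0.0
time: 6.88
tool_pos: [444.1, -20.8, 154.6]
tcp_rot: [3.141, -0.003, 3.014]
contact_force: [-0.4, -0.1, -0.4]
grip_width: 40.2
finger_force: 0.0
[444.11574893 -20.77312815 154.55393318] [-93.13275391 -55.44982363] 40.160303816362344
{'fx': 309.70691628693146, 'fy': 309.70691628693146, 'cx': 319.524100412514, 'cy': 195.7253662837912, 'origin': array([362.45003728,  -9.60058464, 246.36035375]), 'rotation': array([-3.05922025e-01,  3.04001903e-04,  1.44400962e+00])}
```

View pics/w5c.png

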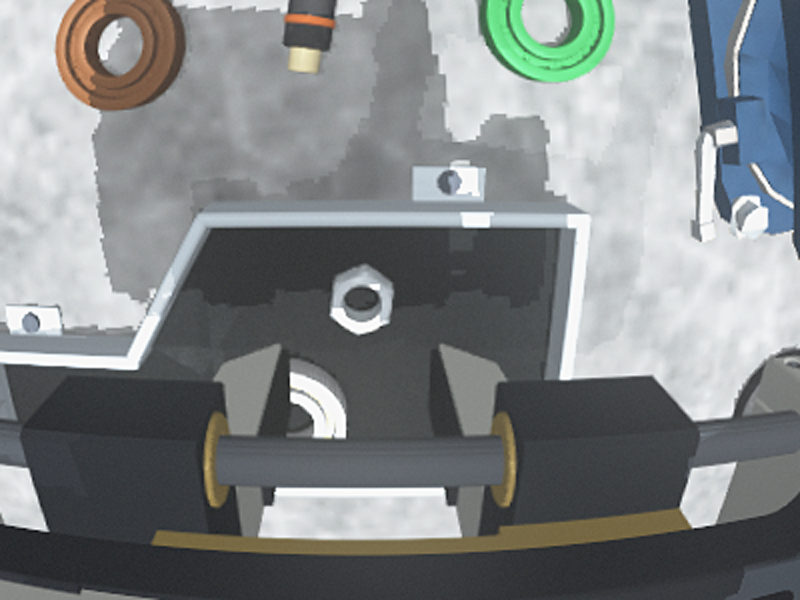

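The nut (362,298) lies centred between the fingers, its flats facing them, and the bearing has moved further back. I descend and grip.

```bash
python3 -m creep '0 0 -0.03 0 0 0 44;0 0 -0.03 0 0 0 44;0 0 -0.017 0 0 0 44;0 0 -0.006 0 0 0 44;0 0 0 0 0 0 44;0 0 0 0 0 0 0;0 0 0 0 0 0 0;0 0 0 0 0 0 0'
python3 -m creep '0 0 0 0 0 0 0;0 0 0 0 0 0 0'
```

```text
time: 7.6
tool_pos: [445.5, -20.6, 74.6]
tcp_rot: [-3.141, 0.002, 3.015]
contact_force: [0.4, 0.3, -0.6]
grip_width: 24.9
finger_force: 0.1
time: 7.77
tool_pos: [445.4, -20.6, 74.5]
tcp_rot: [-3.141, 0.003, 3.015]
contact_force: [0.5, -0.4, 7.1]
grip_width: 23.3
finger_force: 30.0
```

```bash
python3 -m creep '0 0 0.02 0 0 0 0;0 0 0.03 0 0 0 0;0.006 -0.024 0.01 0 0 0 0;0.007 -0.025 0 0 0 0 0;0.008 -0.03 0 0 0 0 0;0.008 -0.03 0 0 0 0 0;0.008 -0.03 0 0 0 0 0;0 0 0 0 0 0 0'
python3 -m creep '0 0 0 0 0 0 0;0 0 0 0 0 0 0'
python3 - <<'E'
from h import *
ci=viewer.camera_info('wrist');o=readout.get_obs();im=viewer.capture('wrist')[:,:,::-1].copy();cv2.imwrite('pics/w6.png',im)
p=o['tool_pos'];print(p,(p[:2]-t)@Rm,o['grip_width'],o['finger_force'],o['time']);print(ci)
E
```

```text
time: 8.43
tool_pos: [483.5, -164.1, 134.2]
tcp_rot: [-3.139, 0.004, 3.012]
contact_force: [0.7, -0.3, -0.1]
grip_width: 23.2
finger_force: 30.0
time: 8.6
tool_pos: [481.1, -158.7, 133.3]
tcp_rot: [3.141, -0.001, 3.014]
contact_force: [0.9, -0.1, -0.6]
grip_width: 23.2
finger_force: 30.0
[ 481.07910551 -158.72856747  133.30662147] [38.9979488  -1.23294094] 23.24422485538967 29.9999122475856 8.6
{'fx': 309.70691628693146, 'fy': 309.70691628693146, 'cx': 319.524100412514, 'cy': 195.7253662837912, 'origin': array([ 399.21504077, -147.57030276,  224.94126278]), 'rotation': array([-3.07869147e-01, -1.78366949e-04,  1.44393182e+00])}
```

View pics/w6.png

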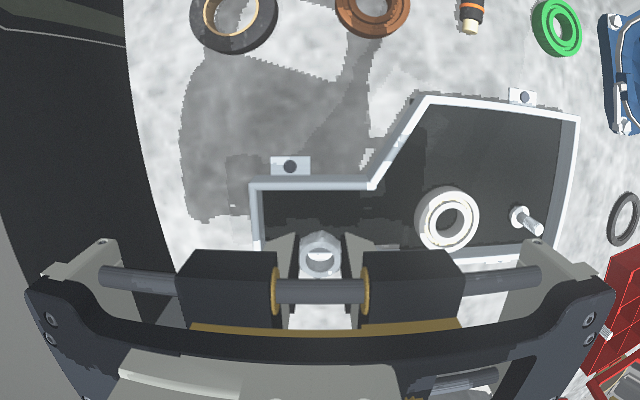

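Nut held (320,255), above the lane; bearing (446,218) and bolt (527,220) fine. I lower and release.

```bash
python3 -m creep '0.001 0 -0.025 0 0 0 0;0 0 -0.02 0 0 0 0;0 0 -0.009 0 0 0 0;0 0 -0.004 0 0 0 0;0 0 0 0 0 0 0;0 0 0 0 0 0 0;0 0 0 0 0 0 0'
python3 -m creep '0 0 -0.001 0 0 0 0;0 0 0 0 0 0 0'
```

```text
time: 9.23
tool_pos: [483.1, -159.2, 76.1]
tcp_rot: [-3.141, 0.001, 3.015]
contact_force: [-0.7, -0.3, -0.5]
grip_width: 23.0
finger_force: 30.0
time: 9.4
tool_pos: [482.8, -159.3, 74.8]
tcp_rot: [-3.141, 0.001, 3.015]
contact_force: [0.7, 0.1, -0.6]
grip_width: 23.4
finger_force: 30.0
```

```bash
python3 -m creep '0 0 -0.001 0 0 0 0;0 0 0 0 0 0 0;0 0 0 0 0 0 30;0 0 0 0 0 0 32;0 0 0 0 0 0 32;0 0 0 0 0 0 32'
python3 -m creep '0 0 0.01 0 0 0 32;0 0 0.03 0 0 0 32;0 0 0.04 0 0 0 32;-0.01 -0.02 0.04 0 0 0 32;-0.02 -0.03 0.03 0 0 0 32;-0.02 0 0.03 0 0 0 32;0 0 0 0 0 0 32;0 0 0 0 0 0 32'
python3 -m creep '0 0 0 0 0 0 32;0 0 0 0 0 0 32'
python3 - <<'E'
from h import *
ci=viewer.camera_info('wrist');im=viewer.capture('wrist')[:,:,::-1].copy()
print(ci['origin'],ci['rotation'])
cv2.imwrite('pics/w7c.png',cv2.resize(im[60:330,220:580],None,fx=2.2,fy=2.2,interpolation=cv2.INTER_CUBIC))
E
```

```text
time: 9.9
tool_pos: [482.6, -159.3, 73.3]
tcp_rot: [3.141, -0.0, 3.015]
contact_force: [-0.5, 0.4, 0.2]
grip_width: 29.5
finger_force: 0.0
time: 10.57
tool_pos: [435.7, -204.8, 248.7]
tcp_rot: [-3.14, 0.004, 3.013]
contact_force: [-0.6, 0.0, -0.8]
grip_width: 29.7
finger_force: 0.0
time: 10.73
tool_pos: [435.7, -203.6, 245.5]
tcp_rot: [3.141, -0.002, 3.015]
contact_force: [0.4, -0.1, 0.1]
grip_width: 29.5
finger_force: 0.0
[ 353.92393362 -192.57358019  337.18943211] [-3.07272936e-01 -5.26415481e-04  1.44486800e+00]
```

View pics/w7c.png

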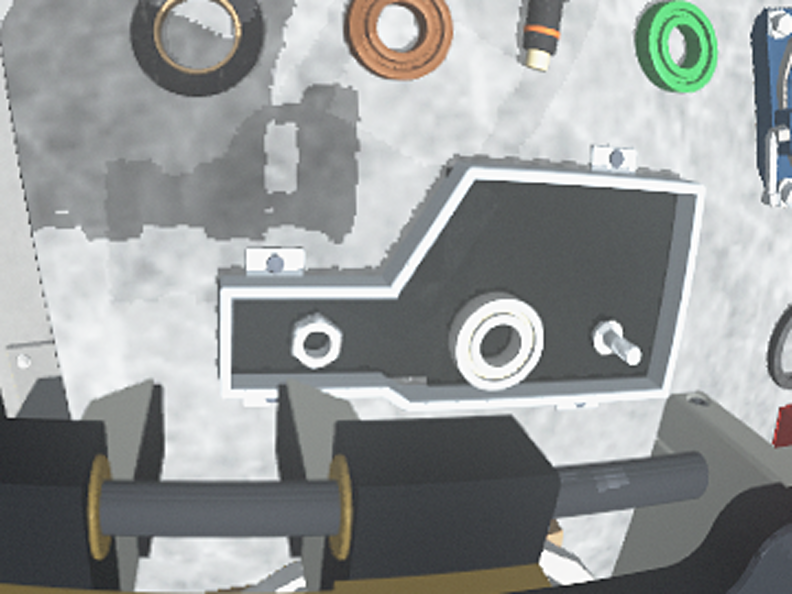

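The nut lies flat at mid-lane (316,341). The bearing (498,341) is about 35 mm clear of the mouth, and the bolt (615,342) is still standing. I hand in.

```bash
python3 -c "from plant import order;print(order.close_job())"
```

```text
the job is handed in; nothing more can be done
None
```

I handed the job in at about 10.8 s of the 48 s allowed: the bearing was slid back about 35 mm clear of the mouth, then the nut placed flat in mid-lane, and the last picture shows the bolt still standing in its place.

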